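# Face the cell's code to the scanner and trigger the read

## Robot

A 6-joint arm with a two-finger parallel gripper is mounted at the origin on the work surface. World frame = base frame: x ahead of the robot, y to its left, z up, the work surface at z = 0. Lengths are in m, angles in rad, forces in N, time in s.
With the tool pointing down it reaches from about 0.275 to 0.725 m from the base axis. Payload 15.9 kg.
Tool frame: the origin (TCP) lies midway between the tips of the shut fingers; the grasp point (between the pads) lies 19 mm behind it; z points along the fingers, y is the line along which they close (so a half turn about z gives the same grasp; the last joint's range is limited). The gripper opens to 85 mm and grips with 20 to 120 N. Pads are 22 mm wide; open, the fingers measure 114 mm over their backs; the gripper's body (76 mm by 85 mm) begins 54 mm behind the grasp point. The pads swing forward as they close: fully open they stand 13 mm farther back than shut.
Start: joints at [1.254, 0.213, -0.034, 1.323, 0, 1.571], TCP at [0.156, 0.475, 0.231] pointing down, gripper open.
Joint ranges: [-2.98, 2.98], [-0.74, 1.72], [-1.14, 1.35], [-2.1, 2.04], [-1.57, 1.44], [-3.14, 3.14]. Speed limits (rad/s): [1.89, 1.89, 2.39, 2.57, 3.14, 3.14].

## Interface

Orientations are given as a rotation vector (axis times angle).
In Python, from cell import manip, capture, finish_job, look_for, outline_of, tip_of gives the robot as it stands.
- The arm moves only by the shell command python3 -m crank 'ROWS' [OPENING] [FORCE]. ROWS is JSON, one flat list of numbers, 6 for each row, row after row: the shift along the tool's x, y, z scaled (see below), then the turn, a rotation vector about the tool's x, y, z scaled (see below). In form: [dx, dy, dz, ax, ay, az, dx, dy, dz, ax, ay, az, ...]. A call has 1 to 5 rows; each row shifts and turns the commanded pose from where the row before left it, along the tool's axes as they then stand; what a row does not reach is not made up. The controller multiplies each number of a shift by 5 cm and each number of a turn by 0.15 rad. A row lasts 1/10 s, in which the tool goes at most 50 mm and 8.59 degrees, less where a joint would pass 70% of its speed; a pose out of reach is approached as far as the arm can. A call with a number of a shift or a turn outside -1 to 1 is refused whole. A call with a gripper value outside its range is refused whole. OPENING is the opening, from 0 (shut) to 1 (fully open), set as the call begins (- or left out, the last holds). The fingers move at their own pace and stop on an object; FORCE is the grip in N (left out, the last holds). Time passes only in rows, so rows that do not move let the fingers close. It gives the time, the measured TCP pose, the force, the opening and the grip force at its end, in the units of the state.
- manip.read_state(): the state, without advancing time (a new reading comes with each control period).
- capture(name): name is "scene" or "top"; returns a dict with "pixels" (400x640x3 uint8, blue, green, red), "range_z" (400x640 float32, m along the optical axis (not along the pixel's ray), 0 where there is no reading), "vfov" (degrees; the focal length in pixels is half the picture's height over the tangent of half this angle, whatever the lens; pixels are square), "cx", "cy" (the principal point, pixels), "T" (4x4, takes a point from camera to world coordinates). Camera axes: x right, y down, z forward; pixel columns grow to the right and rows downward; lengths in m; the calibration is good to about 2 mm. A picture is of the moment at which its call begins.
- finish_job(): hands the job in; it is judged then, once.
Trained networks look in a picture, given as the dict that the camera call returned (one of the last four; its "shot" number tells which), for a name from the list of things; names that differ only in an ending like _2 or _b are one class to them, and where a whole thing is asked for, a point or a joint stands for the part that bears it (a point fixed in the world has none). Each returns a list of dicts, best first, with "score" (0 to 1); they miss things now and then, are a little off and sometimes report something else, mostly with a low value. They report only what shows in the picture. A call takes as long as a camera call. They do not tell look-alikes from the thing itself.
- look_for(thing, picture): "extent" ([left, top, width, height] in pixels, round what is visible of it).
- outline_of(thing, picture): "region" (400x640 bool, what is visible of it) and "extent" ([left, top, width, height] in pixels, round what is visible of it).
- tip_of(thing, picture): "xy" ([column, row] in pixels: a listed point, or the origin of a listed thing).
The state is a dict: "clock": time; "joints": joint angles; "qd": joint speeds; "joint_efforts": joint torques, N m; "position": TCP position; "tool_rot": TCP orientation; "ft_force": force on the tool from outside, world axes, zero at the start; "wrist_torque": the same for the moment, N m; "finger_gap": finger opening in m; "finger_force": force on a finger pad.
Only numpy, scipy, OpenCV 4.12 (cv2) and the standard library are available. Lean on these libraries where they do the work, as an engineer would, in place of code of your own. Each camera call takes 0.05 s, during which the arm holds its last target. There are 200 camera calls.

## Task

Turn the white battery cell in its sloped nest until its green code stripe faces squarely towards the red window of the blue scanner, and leave it standing fully home in the nest. Only then press the round red button down fully to trigger the reading. Leave the loose parts lying about on the counter where they are.

Things in the scene. Friction and masses are not known exactly. Their poses are not given: they have to be found in the camera images.
- cell: White battery cell, a cylinder 46 mm wide and 80 mm tall, 0.35 kg, standing loose in the station's nest. A green stripe 16 mm wide runs up its side (33 to 78 mm up); on its white top a green bar 16 mm wide runs from near the middle to the rim on the same side. Origin: centre of its underside; z along its axis to its top, x from the axis out through the stripe.
- cell_mark (a point): Point on the cell's side in the middle of the stripe's width, 23 mm from the axis, 34 mm above the cell's underside.
- station: Fixed scan station: grey deck 150 x 210 mm sloping down to the robot at 0.5 rad, so nest and cell lean towards the robot by as much. Nest: black ring 28 mm tall, 64 mm outer, 49 mm inner diameter. Origin: centre of the nest's floor on the deck, 80 mm above the counter; z along the nest axis, x up the slope, y from the nest straight to the scanner. Deck spans x -75 to 75, y -75 to 135 mm.
- scan_window (a point): Centre of the red window of the blue scanner block (52 x 50 mm, 44 mm tall above the deck, fixed on it), on its face towards the nest, 66 mm from the nest axis along the station's y, 34 mm above the deck.
- scan_button (a joint): Travel of the round red push button, 0 when up, 0.006 m when fully down; it springs back and needs about 5 N.
- scan_button_top (a point): Centre of the top face of the red button, 36 mm diameter, in a black housing fixed on the counter; it is pressed straight down.
- adapter: Brass top-post adapter, round, 25 mm diameter, 26 mm tall, loose on the counter; leave it alone. Origin: centre of its underside.
- cover: Grey terminal cover, 52 x 34 x 28 mm, loose on the counter; leave it alone. Origin: centre of its underside.
- busbar: Copper bus bar offcut, 85 x 25 x 6 mm, loose on the counter; leave it alone. Origin: centre of its underside.
- spanner: Steel combination spanner, 160 mm long, lying on the counter along its own x; leave it alone.
Mind the look-alikes: they are no part of the job. What is shaped like the cell but pink is not meant. Of the things that look like the part that bears scan_button, the larger one is meant.

How it is judged:
On the way, in this order (a step that is already met when the one before it is completed fails the run):
1. the stripe faces the scanner, the cell stands home in its nest and is let go (angle between the x axis of cell and the y axis of station, either way round below 0.35 rad and distance between cell_mark and scan_window below 0.058 m and angle between the z axis of cell and the z axis of station, either way round below 0.15 rad and z of cell in the frame of station below 0.005 m and contact force between the fingers and cell below 0.05 N), for 0.3 s.
2. the red button is pressed down (value of joint scan_button above 0.0045 m), for 0.05 s.
At the end, for the whole second after the job is handed in: The cell's stripe points at the scanner within 0.35 rad (20 degrees), the cell stands home in the nest (axis within 0.15 rad of the nest axis, within 5 mm of its floor), let go and at rest, and the button is up again (all of step 1 and linear speed of cell below 0.01 m/s and angular speed of cell below 0.1 rad/s and value of joint scan_button below 0.002 m); the robot touches nothing.
It fails at once if the button is pressed while the stripe does not face the scanner (value of joint scan_button above 0.003 m and not (angle between the x axis of cell and the y axis of station, either way round below 0.35 rad and distance between cell_mark and scan_window below 0.058 m and angle between the z axis of cell and the z axis of station, either way round below 0.15 rad and z of cell in the frame of station below 0.005 m)).
It fails at once if a loose part on the counter is moved by more than 30 mm (distance of any of adapter, cover, busbar, spanner from where it was at the start of the episode above 0.03 m).
It also fails if it takes over 61 s, if anything falls off the work surface, if the arm or the gripper's body presses on something with over 40 N, if the wrist force passes 120 N, or if a joint passes its speed limit or range.

## Working session

There is one attempt and no reset: what is moved stays moved. The work goes in short steps, Python scripts to look and compute and a shell command to move; the robot and the scene stay as the last step left them, time stands still between calls to the robot, and variables do not carry over. Pictures are saved under pics/ and viewed, at most 10 in all, crops included, and the job is handed in when it is done.

```bash
ls; mkdir -p pics; cat > h.py <<'E'
import numpy as np, cv2
from cell import manip, capture, finish_job, look_for, outline_of, tip_of
from scipy.spatial.transform import Rotation as R
def f(p): return 200/np.tan(np.radians(p["vfov"])/2)
def w(p,u,v,z=None):
    z=p["range_z"][int(round(v)),int(round(u))] if z is None else z
    c=np.array([(u-p["cx"])/f(p)*z,(v-p["cy"])/f(p)*z,z,1]); return (p["T"]@c)[:3]
def cloud(p):
    v,u=np.mgrid[:400,:640]; z=p["range_z"]
    c=np.stack([(u-p["cx"])/f(p)*z,(v-p["cy"])/f(p)*z,z],-1); return c@p["T"][:3,:3].T+p["T"][:3,3]
def proj(p,X):
    c=np.linalg.inv(p["T"])@np.append(X,1); return c[:2]/c[2]*f(p)+[p["cx"],p["cy"]]
E
python3 - <<'E'
from h import *
np.set_printoptions(precision=3,suppress=True)
for n in ("scene","top"):
    p=capture(n); cv2.imwrite(f"pics/{n}0.png",p["pixels"])
    print(n,p["vfov"],p["T"].tolist())
    for t in ("cell","station","scan_button","adapter","cover","busbar","spanner"):
        print(t,[(np.round(d["score"],2),d["extent"]) for d in look_for(t,p)[:3]])
    for t in ("cell","cell_mark","scan_window","scan_button_top","station"):
        print(t,[(np.round(d["score"],2),np.round(d["xy"]),w(p,*d["xy"])) for d in tip_of(t,p)[:3]])
E
```

```text
pics
scene 52.45880007178241 [[0.7954227792614493, 0.4252352362549649, -0.4318305177719332, 0.9978157533204235], [0.6059177746274511, -0.5731369514758745, 0.5517043458623998, -0.5850668921644445], [-0.012893898654365849, -0.7004919904610797, -0.7135437748851612, 0.7625848040877529], [0.0, 0.0, 0.0, 1.0]]
cell [(np.float64(0.9), [400.8, 230.1, 28.0, 40.0]), (np.float64(0.83), [349.1, 149.6, 21.5, 26.0])]
station [(np.float64(0.92), [329.7, 142.4, 90.2, 87.5])]
scan_button [(np.float64(0.63), [258.6, 245.7, 12.4, 14.1]), (np.float64(0.59), [232.0, 271.2, 17.5, 14.2])]
adapter [(np.float64(0.44), [268.4, 195.1, 8.2, 15.4])]
cover [(np.float64(0.61), [288.6, 307.6, 23.7, 18.3])]
busbar [(np.float64(0.72), [324.6, 253.5, 29.1, 34.7])]
spanner [(np.float64(0.86), [276.2, 151.8, 50.8, 27.1]), (np.float64(0.18), [257.5, 245.6, 14.4, 12.0])]
cell [(np.float64(0.95), array([411., 259.]), array([ 0.821, -0.056,  0.034])), (np.float64(0.87), array([370., 182.]), array([0.655, 0.032, 0.107]))]
cell_mark [(np.float64(0.95), array([404., 248.]), array([ 0.796, -0.039,  0.036])), (np.float64(0.77), 
[... 1358 characters left out ...]
.1, 23.3, 84.8]), (np.float64(0.62), [402.5, 228.3, 19.2, 18.3])]
cell [(np.float64(0.73), array([333.,  99.]), array([ 0.83 , -0.062, -0.   ])), (np.float64(0.69), array([274., 175.]), array([0.624, 0.038, 0.147]))]
cell_mark [(np.float64(0.88), array([264., 170.]), array([0.636, 0.056, 0.133])), (np.float64(0.71), array([319., 113.]), array([ 0.797, -0.033,  0.001]))]
scan_window [(np.float64(0.55), array([232., 181.]), array([0.621, 0.114, 0.11 ]))]
scan_button_top [(np.float64(0.71), array([415., 233.]), array([ 0.545, -0.223,  0.022])), (np.float64(0.67), array([461., 233.]), array([ 0.547, -0.314,  0.017]))]
station [(np.float64(0.7), array([272., 173.]), array([0.628, 0.042, 0.144]))]
```

View pics/scene0.png

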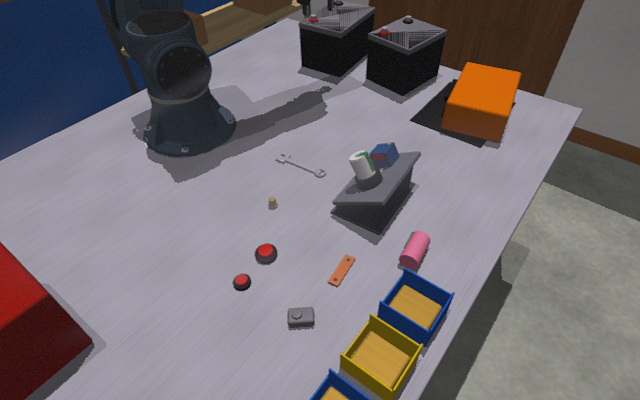

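View pics/top0.png

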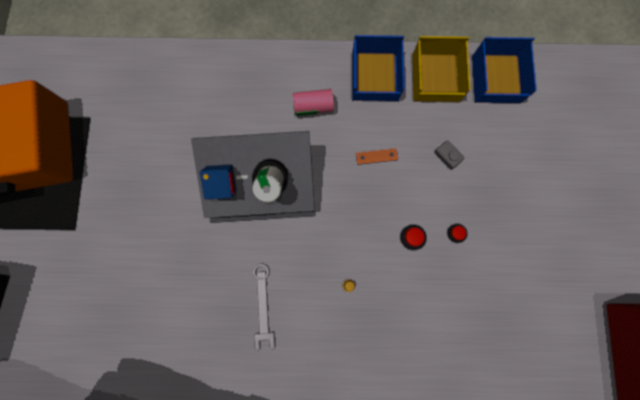

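The pictures show the cell in its nest (top ~268,182) with the green bar pointing up and to the left. The scanner is to its left at (218,182), and the larger button is at (414,237) in the top view. Next I measure the station and stripe pose.

```bash
cat >> h.py <<'E'
def station(p):
    m=outline_of("station",p)[0]["region"]; C=cloud(p); ok=m&(p["range_z"]>0)
    P=C[ok]; best=None; rng=np.random.default_rng(0)
    for _ in range(600):
        a,b,c=P[rng.choice(len(P),3,0)]; n=np.cross(b-a,c-a); L=np.linalg.norm(n)
        if L<1e-6: continue
        n=n/L*np.sign(n[2]); 
        if abs(np.arccos(n[2])-.5)>.12: continue
        k=abs((P-a)@n)<.003
        if best is None or k.sum()>best.sum(): best=k
    Q=P[best]; c=Q.mean(0); n=np.linalg.svd(Q-c)[2][2]; n*=np.sign(n[2])
    x=np.array([0,0,1])-n*n[2]; x/=np.linalg.norm(x); y=np.cross(n,x)
    q=np.stack([(Q-c)@x,(Q-c)@y],1).astype(np.float32)
    r=cv2.minAreaRect(q*1000)
    return c,n,x,y,r,len(Q)
def green(p,box):
    l,t,w_,h=box; H=cv2.cvtColor(p["pixels"],cv2.COLOR_BGR2HSV); m=cv2.inRange(H,(40,80,40),(85,255,255))>0
    k=np.zeros_like(m); k[int(t):int(t+h),int(l):int(l+w_)]=1; return m&k
E
python3 - <<'E'
from h import *
np.set_printoptions(precision=4,suppress=True)
for nme,box in (("top",(245,160,45,50)),("scene",(345,145,32,45))):
    p=capture(nme); c,n,x,y,r,k=station(p)
    print(nme,k,c,"n",n,"tilt",np.arccos(n[2]),"x",x,"yaw",np.arctan2(x[1],x[0]))
    print(r); o=c+(x*r[0][0]+y*r[0][1])/1000
    print("deck centre",o,"origin",o-.03*y)
    C=cloud(p); g=green(p,box); print("green",g.sum())
    o=o-.03*y; S=np.stack([x,y,n],1)
    G=(C[g&(p["range_z"]>0)]-o)@S; print("green pts",np.c_[np.argwhere(g&(p["range_z"]>0)),G*1000].round(0)[::4])
    # white top pts
    l,t,a,b=box; Q=(C[t:t+b,l:l+a].reshape(-1,3)-o)@S
    T=Q[(abs(Q[:,2]-.08)<.006)&(np.hypot(Q[:,0],Q[:,1])<.035)]
    print("top n",len(T),T.mean(0),T.min(0),T.max(0))
    im=cv2.resize(p["pixels"][t-10:t+b+10,l-50:l+a+30],None,fx=6,fy=6,interpolation=cv2.INTER_CUBIC); cv2.imwrite(f"pics/c_{nme}.png",im[:600,:800])
E
```

```text
top 6672 [0.6451 0.0766 0.0834] n [-0.4776 -0.0384  0.8777] tilt 0.499669528397795 x [0.8749 0.0704 0.4791] yaw 0.08027891680198877
((-6.4745330810546875, 6.285675048828125), (150.34974670410156, 210.01138305664062), 0.05917024239897728)
deck centre [0.6389 0.0825 0.0803] origin [0.6413 0.0525 0.0803]
green 154
green pts [[168. 267.  22.   0.  41.]
 [169. 267.  22.  -0.  47.]
 [170. 263.  21.   6.  48.]
 [171. 259.  19.  14.  44.]
 [171. 263.  20.   6.  53.]
 [172. 258.   7.  22.   1.]
 [172. 262.  20.   7.  59.]
 [172. 266.  22.  -1.  70.]
 [173. 261.  20.   8.  64.]
 [173. 265.  22.  -0.  76.]
 [174. 261.  20.   7.  71.]
 [174. 265.  21.  -0.  78.]
 [175. 260.  20.   8.  76.]
 [175. 264.  20.   1.  78.]
 [176. 258.  19.  11.  79.]
 [176. 262.  19.   5.  79.]
 [177. 256.  11.  19.  52.]
 [177. 260.  18.   7.  83.]
 [177. 264.  18.   1.  83.]
 [178. 259.  16.   9.  83.]
 [178. 263.  16.   3.  82.]
 [179. 258.  14.  11.  80.]
 [179. 262.  15.   5.  83.]
 [179. 266.  14.  -2.  81.]
 [180. 261.  13.   7.  82.]
 [180. 265.  12.   0.  82.]
 [181. 260.  11.   8.  81.]
 [181. 264.  11.   2.
[... 501 characters left out ...]
799 0.4752] yaw 0.09096680366389781
((-20.591381072998047, 28.62908935546875), (211.19174194335938, 151.2627410888672), 89.33065032958984)
deck centre [0.6399 0.0818 0.0814] origin [0.6426 0.0519 0.0814]
green 56
green pts [[152. 364.  14.   9.  82.]
 [153. 361.   8.   5.  82.]
 [153. 366.  18.   9.  78.]
 [154. 362.  15.  -1.  83.]
 [154. 366.  18.   8.  76.]
 [155. 366.  20.   5.  75.]
 [156. 368.  17.  13.  68.]
 [158. 368.  18.   9.  65.]
 [160. 368.  19.   5.  62.]
 [161. 370.  16.  14.  53.]
 [163. 370.  19.   8.  51.]
 [164. 372.  16.  17.  43.]
 [166. 372.  19.  10.  41.]
 [168. 372.  20.   6.  38.]]
top n 158 [ 0.0012 -0.0029  0.0794] [-0.0244 -0.0221  0.0741] [0.0219 0.0249 0.0828]
```

View pics/c_top.png

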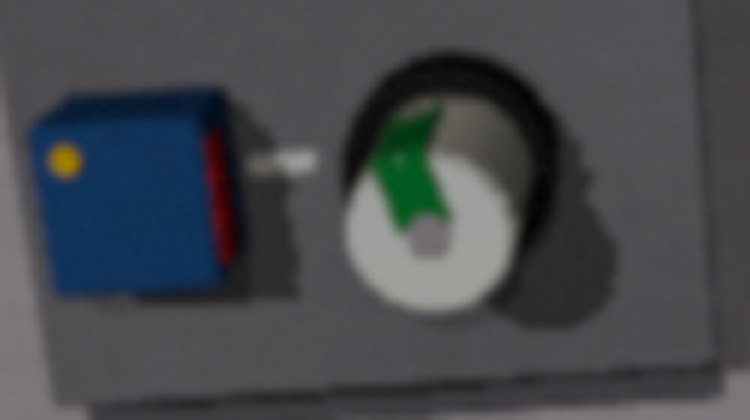

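The crop shows the bar running from the top's centre towards the upper-left rim, roughly 70° short of the scanner direction (left). I'll refine this angle and plan the approach.

```bash
cat >> h.py <<'E'
n=np.array([-.4765,-.040,.878]); n/=np.linalg.norm(n)
X=np.array([0,0,1])-n*n[2]; X/=np.linalg.norm(X); Y=np.cross(n,X); S=np.stack([X,Y,n],1); O=np.array([.6416,.0523,.0807])
def orient(deg):  # tool y at angle deg in station plane
    a=np.radians(deg); z=-n; y=X*np.cos(a)+Y*np.sin(a); return np.stack([np.cross(y,z),y,z],1)
def plan(Rt,pt,N):
    s=manip.read_state(); R0=R.from_rotvec(s["tool_rot"]).as_matrix(); p0=np.array(s["position"])
    v=R.from_matrix(R0.T@Rt).as_rotvec(); print("clock",s["clock"],"rot",np.linalg.norm(v),"dist",np.linalg.norm(pt-p0))
    Rc=R0.copy()
    for i in range(N):
        d=Rc.T@(pt-p0)/N/.05; print(np.r_[d,v/N/.15].round(3).tolist()); Rc=Rc@R.from_rotvec(v/N).as_matrix()
def stripe(p,box):
    C=cloud(p); g=green(p,box)&(p["range_z"]>0); G=(C[g]-O)@S
    T=G[(abs(G[:,2]-.081)<.004)&(np.hypot(G[:,0],G[:,1])<.024)]; m=T[:,:2].mean(0)
    Sd=G[(G[:,2]>.04)&(G[:,2]<.076)&(abs(np.hypot(G[:,0],G[:,1])-.023)<.004)]
    return np.degrees(np.arctan2(m[1],m[0])),len(T),m, (np.degrees(np.arctan2(*Sd[:,:2].mean(0)[::-1])),len(Sd)) if len(Sd) else None
def tilt(p,box):
    pass
E
python3 - <<'E'
from h import *
np.set_printoptions(precision=3,suppress=True)
for a,b in (("top",(245,160,45,50)),("scene",(345,145,32,45))): p=capture(a); print(stripe(p,b))
s=manip.read_state(); print(s["joints"],s["tool_rot"],s["finger_gap"]); M=R.from_rotvec(s["tool_rot"]).as_matrix(); print(M)
for d in range(-180,180,30): print(d, np.linalg.norm(R.from_matrix(M.T@orient(d)).as_rotvec()).round(2),end="; ")
E
```

```text
(np.float64(21.526332892580108), 100, array([0.011, 0.004]), (np.float64(20.63787780375398), 47))
(np.float64(17.029452026313123), 17, array([0.014, 0.004]), (np.float64(20.776484464644742), 34))
[ 1.254  0.213 -0.034  1.323  0.     1.571] [-0.496 -3.102  0.   ] 0.08520499680550019
[[-0.95   0.312 -0.   ]
 [ 0.312  0.95  -0.   ]
 [ 0.    -0.    -1.   ]]
-180 2.01; -150 2.52; -120 3.02; -90 2.75; -60 2.25; -30 1.75; 0 1.26; 30 0.81; 60 0.51; 90 0.64; 120 1.04; 150 1.52;
```

```bash
python3 -c "
from h import *
plan(orient(55),O+.17*n,15)"
```

```text
clock 1.6 rot 0.5404096219385431 dist 0.5902924902661114
[-0.691, -0.376, 0.002, -0.108, -0.194, 0.092]
[-0.696, -0.367, 0.016, -0.108, -0.194, 0.092]
[-0.7, -0.358, 0.03, -0.108, -0.194, 0.092]
[-0.704, -0.349, 0.045, -0.108, -0.194, 0.092]
[-0.707, -0.34, 0.06, -0.108, -0.194, 0.092]
[-0.71, -0.331, 0.075, -0.108, -0.194, 0.092]
[-0.712, -0.323, 0.091, -0.108, -0.194, 0.092]
[-0.714, -0.314, 0.107, -0.108, -0.194, 0.092]
[-0.715, -0.306, 0.122, -0.108, -0.194, 0.092]
[-0.715, -0.299, 0.138, -0.108, -0.194, 0.092]
[-0.715, -0.291, 0.154, -0.108, -0.194, 0.092]
[-0.714, -0.284, 0.171, -0.108, -0.194, 0.092]
[-0.713, -0.277, 0.187, -0.108, -0.194, 0.092]
[-0.711, -0.271, 0.203, -0.108, -0.194, 0.092]
[-0.708, -0.264, 0.219, -0.108, -0.194, 0.092]
```

```bash
python3 -m crank '[-0.7,-0.37,0,-0.11,-0.19,0.09, -0.7,-0.37,0.02,-0.11,-0.19,0.09, -0.7,-0.36,0.03,-0.11,-0.19,0.09, -0.7,-0.35,0.05,-0.11,-0.19,0.09, -0.7,-0.34,0.06,-0.11,-0.19,0.09]' 1 40
python3 -m crank '[-0.71,-0.33,0.08,-0.11,-0.19,0.09, -0.71,-0.32,0.09,-0.11,-0.19,0.09, -0.71,-0.31,0.11,-0.11,-0.19,0.09, -0.71,-0.31,0.12,-0.11,-0.19,0.09, -0.71,-0.3,0.14,-0.11,-0.19,0.09]'
python3 -c "
from h import *
plan(orient(55),O+.17*n,5); print(manip.read_state()['joints'])"
```

```text
clock: 2.1
position: [0.2916, 0.3307, 0.2303]
tool_rot: [0.571, 2.93, 0.089]
ft_force: [0.8, 0.8, -0.4]
finger_gap: 0.0854
finger_force: 0.0
clock: 2.6
position: [0.4264, 0.1882, 0.2286]
tool_rot: [0.636, 2.755, 0.169]
ft_force: [0.4, 0.5, -0.0]
finger_gap: 0.0853
finger_force: 0.0
clock 2.6 rot 0.1826296712424746 dist 0.19588043177889597
[-0.714, -0.291, 0.142, -0.102, -0.201, 0.092]
[-0.713, -0.283, 0.159, -0.102, -0.201, 0.092]
[-0.712, -0.276, 0.176, -0.102, -0.201, 0.092]
[-0.71, -0.269, 0.194, -0.102, -0.201, 0.092]
[-0.708, -0.262, 0.211, -0.102, -0.201, 0.092]
[ 0.49164555 -0.13996597 -0.47013089  0.92859655 -0.11239305  0.92746261]
```

```bash
python3 -m crank '[-0.71,-0.29,0.14,-0.1,-0.2,0.09, -0.71,-0.28,0.16,-0.1,-0.2,0.09, -0.71,-0.28,0.18,-0.1,-0.2,0.09, -0.71,-0.27,0.19,-0.1,-0.2,0.09, -0.71,-0.26,0.21,-0.1,-0.2,0.09]'
python3 -m crank '[0,0,0,0,0,0,0,0,0,0,0,0]'
python3 - <<'E'
from h import *
np.set_printoptions(precision=4,suppress=True)
plan(orient(55),O+.17*n,1); plan(orient(55),O+.045*n,4); print(manip.read_state()['joints'])
p=capture("scene"); print(stripe(p,(345,145,32,45))); im=cv2.resize(p["pixels"][90:240,270:470],None,fx=4,fy=4); cv2.imwrite("pics/a.png",im)
E
```

```text
clock: 3.1
position: [0.5604, 0.0456, 0.2298]
tool_rot: [0.693, 2.573, 0.229]
ft_force: [0.7, 0.9, -0.6]
finger_gap: 0.085
finger_force: 0.0
clock: 3.3
position: [0.5593, 0.0464, 0.2291]
tool_rot: [0.695, 2.575, 0.228]
ft_force: [-0.4, 0.4, 0.1]
finger_gap: 0.0854
finger_force: 0.0
clock 3.3 rot 0.004544101080206854 dist 0.001788920390366201
[-0.036, -0.0, -0.004, -0.022, -0.02, 0.004]
clock 3.3 rot 0.004544101080206854 dist 0.1248184883132914
[-0.011, 0.002, 0.624, -0.006, -0.005, 0.001]
[-0.01, 0.002, 0.624, -0.006, -0.005, 0.001]
[-0.01, 0.001, 0.624, -0.006, -0.005, 0.001]
[-0.009, 0.0, 0.624, -0.006, -0.005, 0.001]
[ 0.0833 -0.0849 -0.5     0.6614 -0.0008  0.6099]
(np.float64(13.04713960493072), 19, array([0.0152, 0.0035]), (np.float64(20.37011254446692), 33))
```

View pics/a.png

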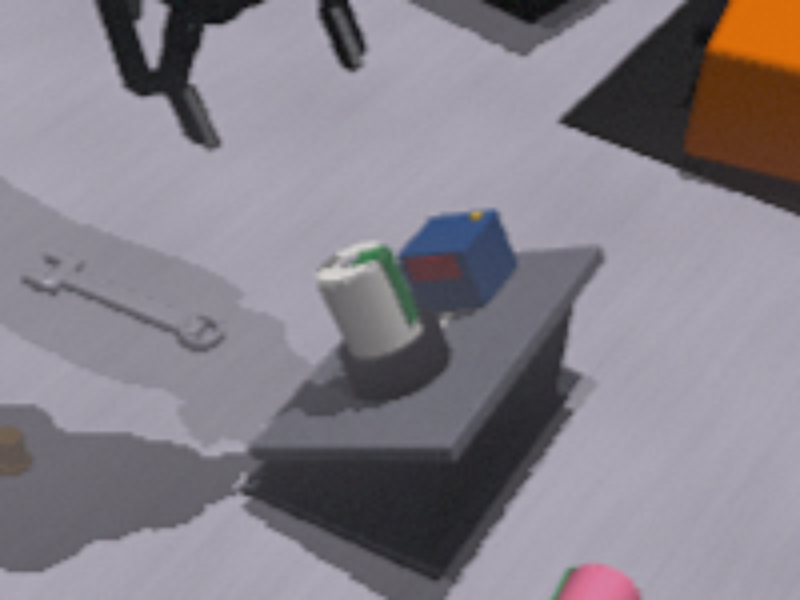

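The fingers are open above the cell axis (crop left, ~(180,110) and (345,40)), with the tool aligned to the nest. I'll descend and close.

```bash
python3 -m crank '[-0.01,0,0.64,-0.006,-0.005,0, -0.01,0,0.64,-0.006,-0.005,0, -0.01,0,0.64,-0.006,-0.005,0, -0.01,0,0.63,-0.006,-0.005,0, 0,0,0,0,0,0]'
python3 -c "
from h import *
plan(orient(55),O+.042*n,1)"
python3 -m crank '[0,0,0,0,0,0,0,0,0,0,0,0,0,0,0,0,0,0,0,0,0,0,0,0,0,0,0,0,0,0]' 0 40
```

```text
clock: 3.85
position: [0.6202, 0.0523, 0.1143]
tool_rot: [0.69, 2.577, 0.23]
ft_force: [-1.9, -0.2, -0.2]
finger_gap: 0.085
finger_force: 0.0
clock 3.85 rot 0.005723326480424228 dist 0.003931012705032613
[-0.064, 0.001, -0.046, -0.007, -0.03, 0.022]
clock: 4.35
position: [0.622, 0.0514, 0.12]
tool_rot: [0.69, 2.569, 0.233]
ft_force: [-4.9, -0.9, 8.7]
finger_gap: 0.0451
finger_force: 39.2
```

```bash
python3 -m crank '[0,0,0,0,0,-0.6,0,0,0,0,0,-0.8,0,0,0,0,0,-0.8,0,0,0,0,0,-0.8,0,0,0,0,0,-0.8]'
python3 -m crank '[0,0,0,0,0,-0.8,0,0,0,0,0,-0.8,0,0,0,0,0,-0.8,0,0,0,0,0,-0.8,0,0,0,0,0,-0.8]'
python3 -m crank '[0,0,0,0,0,-0.3,0,0,0,0,0,0,0,0,0,0,0,0]'
python3 - <<'E'
from h import *
np.set_printoptions(precision=4,suppress=True)
s=manip.read_state(); M=R.from_rotvec(s["tool_rot"]).as_matrix(); y=S.T@M[:,1]; print("A",np.degrees(np.arctan2(y[1],y[0])),S.T@(np.array(s["position"])-O),S.T@M[:,2])
for a,b in (("top",(245,160,45,50)),("scene",(345,145,32,45))): p=capture(a); print(green(p,b).sum(), stripe(p,b))
E
```

```text
clock: 4.85
position: [0.6227, 0.0518, 0.1205]
tool_rot: [-0.067, 2.638, 0.043]
ft_force: [-1.3, 3.1, 7.4]
finger_gap: 0.0452
finger_force: 39.8
clock: 5.35
position: [0.6218, 0.0526, 0.12]
tool_rot: [-0.847, 2.51, -0.157]
ft_force: [-9.3, 8.6, 10.5]
finger_gap: 0.0453
finger_force: 39.8
clock: 5.65
position: [0.6217, 0.0527, 0.1199]
tool_rot: [-0.899, 2.494, -0.171]
ft_force: [-8.2, 8.9, 9.1]
finger_gap: 0.0449
finger_force: 39.7
A 124.78585513740013 [0.0014 0.0021 0.0439] [ 0.0032  0.004  -1.    ]
3 (np.float64(nan), 0, array([nan, nan]), (np.float64(70.16724801640854), 1))
5 (np.float64(72.81781930224624), 5, array([0.0053, 0.0172]), None)h.py:43: RuntimeWarning: Mean of empty slice.
  T=G[(abs(G[:,2]-.081)<.004)&(np.hypot(G[:,0],G[:,1])<.024)]; m=T[:,:2].mean(0)
  ret = um.true_divide(
```

```bash
python3 -m crank '[0,0,0,0,0,0,0,0,0,0,0,0,0,0,0,0,0,0,0,0,0,0,0,0]' 1
python3 -m crank '[0,0,-0.4,0,0,0,0,0,-0.7,0,0,0,0,0,-0.7,0,0,0,0,0,-0.7,0,0,0,0,0,-0.7,0,0,0]'
python3 - <<'E'
from h import *
np.set_printoptions(precision=4,suppress=True)
for a,b in (("top",(245,160,45,50)),("scene",(345,145,32,45))):
    p=capture(a); print(green(p,b).sum(), stripe(p,b)); l,t,w_,h=b
    Q=(cloud(p)[t:t+h,l:l+w_].reshape(-1,3)-O)@S; T=Q[(abs(Q[:,2]-.081)<.004)&(np.hypot(Q[:,0],Q[:,1])<.023)]; print(len(T),T.mean(0))
    cv2.imwrite(f"pics/b_{a}.png",cv2.resize(p["pixels"][t-30:t+h+20,l-60:l+w_+50],None,fx=5,fy=5,interpolation=cv2.INTER_CUBIC)[:600,:800])
E
```

```text
clock: 6.15
position: [0.6217, 0.0511, 0.1184]
tool_rot: [-0.897, 2.497, -0.174]
ft_force: [-0.1, -0.2, -0.2]
finger_gap: 0.0854
finger_force: 0.0
clock: 6.65
position: [0.5443, 0.0445, 0.2599]
tool_rot: [-0.897, 2.497, -0.174]
ft_force: [0.1, 0.9, 1.1]
finger_gap: 0.0853
finger_force: 0.0
92 (np.float64(109.24869829032683), 86, array([-0.005 ,  0.0143]), (np.float64(78.18060732368696), 1))
481 [-0.0015  0.0009  0.0813]
12 (np.float64(89.21092342185591), 11, array([0.0002, 0.0118]), None)
121 [ 0.0018 -0.0031  0.0812]
```

View pics/b_top.png

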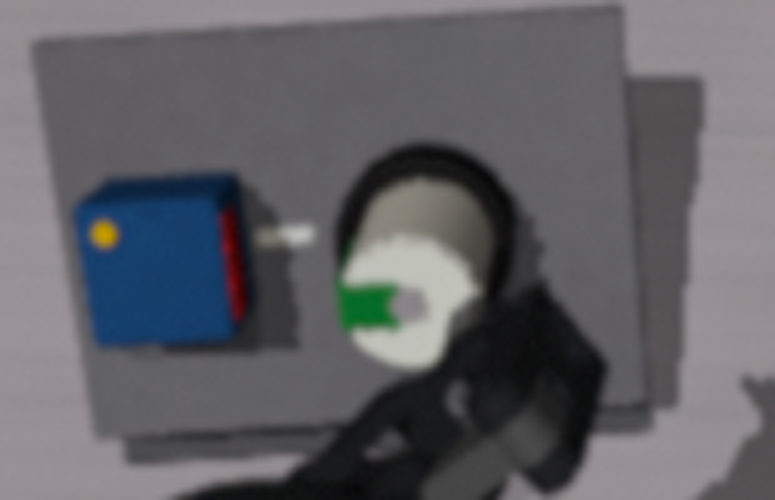

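View pics/b_scene.png

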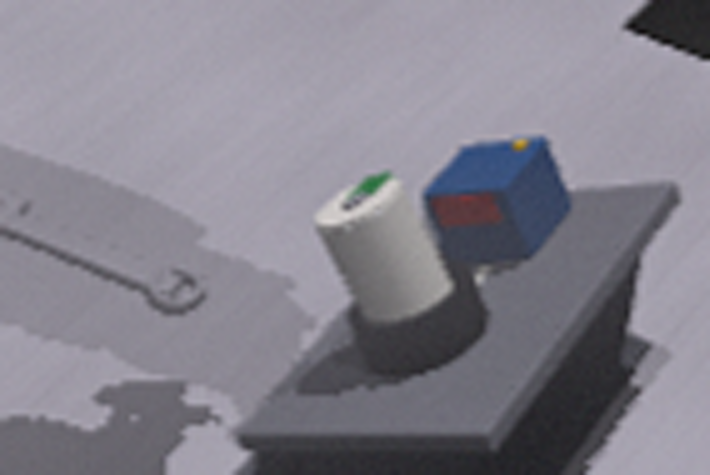

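The top crop shows the bar pointing left at the scanner (bar at ~(345,306), terminal at (405,305)), and the side crop shows the cell seated. I'll get the arm out of the view, heading for the button, and then check the angle precisely.

```bash
cat >> h.py <<'E'
def down():
    M=R.from_rotvec(manip.read_state()["tool_rot"]).as_matrix(); z=np.array([0,0,-1.]); a=np.cross(M[:,2],z); t=np.arcsin(np.linalg.norm(a))
    return R.from_rotvec(a/np.linalg.norm(a)*t).as_matrix()@M if t>1e-6 else M
E
python3 -c "
from h import *
plan(down(),np.array([.545,-.224,.2]),8)"
```

```text
clock 6.75 rot 0.5062181133684466 dist 0.2760149933514647
[0.486, -0.477, 0.111, -0.24, 0.347, -0.0]
[0.48, -0.481, 0.119, -0.24, 0.347, -0.0]
[0.474, -0.486, 0.126, -0.24, 0.347, -0.0]
[0.467, -0.49, 0.133, -0.24, 0.347, -0.0]
[0.46, -0.495, 0.139, -0.24, 0.347, -0.0]
[0.453, -0.5, 0.145, -0.24, 0.347, -0.0]
[0.445, -0.506, 0.15, -0.24, 0.347, -0.0]
[0.437, -0.511, 0.155, -0.24, 0.347, -0.0]
```

```bash
python3 -m crank '[0.49,-0.48,0.11,-0.24,0.35,0, 0.48,-0.48,0.12,-0.24,0.35,0, 0.47,-0.49,0.13,-0.24,0.35,0, 0.47,-0.49,0.13,-0.24,0.35,0, 0.46,-0.5,0.14,-0.24,0.35,0]' 0 20
python3 - <<'E'
from h import *
np.set_printoptions(precision=4,suppress=True)
p=capture("top")
l,t,w_,h=245,160,45,50
pc=p["T"][:3,3]; v,u=np.mgrid[:400,:640]
ray=np.stack([(u-p["cx"])/f(p),(v-p["cy"])/f(p),np.ones(u.shape)],-1)@p["T"][:3,:3].T
H=.081; lam=((O+H*n-pc)@n)/(ray@n); Q=(pc+ray*lam[...,None]-O)@S   # intersect with the cell-top plane
C=(cloud(p)-O)@S; top=(abs(C[...,2]-H)<.005)&(np.hypot(C[...,0],C[...,1])<.03)&(p["range_z"]>0)
k=np.zeros_like(top);k[t:t+h,l:l+w_]=1; top&=k
T=Q[top][:,:2]; c,r=cv2.minEnclosingCircle((T*1000).astype(np.float32)); print("top circle",c,r,T.mean(0))
g=green(p,(l,t,w_,h))&top; G=Q[g][:,:2]; m=G.mean(0); ev=np.linalg.svd(G-m)[2][0]; ev*=np.sign(ev[1])
d=m-T.mean(0); d2=m-np.array(c)/1000
print(g.sum(),"centroid",m,"pca deg",np.degrees(np.arctan2(ev[1],ev[0])),"from centre",np.degrees(np.arctan2(d[1],d[0])),np.degrees(np.arctan2(d2[1],d2[0])))
N=C[top]; A=np.c_[N[:,:2],np.ones(len(N))]; print("top plane slopes",np.linalg.lstsq(A,N[:,2],rcond=None)[0])
# buttons
W=cloud(p); H=cv2.cvtColor(p["pixels"],cv2.COLOR_BGR2HSV); red=((H[...,0]<8)|(H[...,0]>172))&(H[...,1]>150)&(H[...,2]>90)
for b in ((395,220,40,35),(443,215,35,35)):
    kk=np.zeros_like(red); kk[b[1]:b[1]+b[3],b[0]:b[0]+b[2]]=1; P=W[red&kk]; print("button",len(P),(P.min(0)+P.max(0))/2,np.ptp(P,axis=0),np.median(P,0))
E
```

```text
clock: 7.25
position: [0.5446, -0.1253, 0.2182]
tool_rot: [-1.003, 2.793, -0.069]
ft_force: [1.1, 0.2, 0.4]
finger_gap: 0.0125
finger_force: 0.0
top circle (-3.975872039794922, 0.47413891553878784) 23.68316650390625 [-0.0041 -0.0002]
88 centroid [-0.0054  0.0148] pca deg 87.47771350762824 from centre 94.97461479370375 95.69735838774935
top plane slopes [0.0416 0.0194 0.0812]Traceback (most recent call last):
  File "<stdin>", line 18, in <module>
    return umr_minimum(a, axis, None, out, keepdims, initial, where)
ValueError: zero-size array to reduction operation minimum which has no identity
```

```bash
python3 - <<'E'
from h import *
np.set_printoptions(precision=4,suppress=True)
p=capture("scene"); W=cloud(p); H=cv2.cvtColor(p["pixels"],cv2.COLOR_BGR2HSV); red=((H[...,0]<8)|(H[...,0]>172))&(H[...,1]>130)&(H[...,2]>70)
for b in ((250,238,32,30),(225,265,32,30)):
    kk=np.zeros_like(red); kk[b[1]:b[1]+b[3],b[0]:b[0]+b[2]]=1; P=W[red&kk]
    if len(P): print("button",len(P),(P.min(0)+P.max(0))/2,np.ptp(P,axis=0),np.median(P,0))
plan(down(),np.array([.545,-.226,.06]),6)
E
```

```text
button 149 [ 0.7611 -0.395   0.3891] [0.4734 0.3802 0.7469] [ 0.5411 -0.223   0.0225]
button 100 [ 0.5506 -0.3101  0.0143] [0.0224 0.0244 0.0115] [ 0.5524 -0.3109  0.0168]
clock 7.35 rot 0.17605120832603308 dist 0.1851522263027494
[0.284, -0.203, 0.509, -0.112, 0.161, 0.0]
[0.271, -0.212, 0.512, -0.112, 0.161, 0.0]
[0.259, -0.221, 0.515, -0.112, 0.161, 0.0]
[0.247, -0.229, 0.517, -0.112, 0.161, 0.0]
[0.234, -0.238, 0.519, -0.112, 0.161, 0.0]
[0.222, -0.247, 0.521, -0.112, 0.161, 0.0]
```

```bash
python3 -m crank '[0.28,-0.2,0.5,-0.11,0.16,0, 0.27,-0.21,0.5,-0.11,0.16,0, 0.26,-0.22,0.5,-0.11,0.16,0, 0.25,-0.23,0.5,-0.11,0.16,0, 0.24,-0.23,0.5,-0.11,0.16,0]'
python3 -c "
from h import *
plan(down(),np.array([.543,-.225,.035]),2)"
```

```text
clock: 7.85
position: [0.5447, -0.2063, 0.0907]
tool_rot: [-1.051, 2.925, -0.016]
ft_force: [0.7, -0.4, -0.1]
finger_gap: 0.0002
finger_force: 0.0
clock 7.85 rot 0.034904372199389494 dist 0.05882410621439332
[0.148, -0.122, 0.556, -0.07, 0.093, -0.0]
[0.14, -0.127, 0.557, -0.07, 0.093, -0.0]
```

```bash
python3 -m crank '[0.15,-0.12,0.56,-0.07,0.09,0, 0.14,-0.13,0.56,-0.07,0.09,0, 0,0,0,0,0,0]'
python3 -m crank '[0,0,0.08,0,0,0, 0,0,0.08,0,0,0, 0,0,0.06,0,0,0, 0,0,0.06,0,0,0, 0,0,0,0,0,0]'
```

```text
clock: 8.15
position: [0.541, -0.2243, 0.0322]
tool_rot: [1.06, -2.954, -0.006]
ft_force: [-0.4, -0.1, 0.4]
finger_gap: -0.0
finger_force: 0.0
clock: 8.65
position: [0.5432, -0.2246, 0.0222]
tool_rot: [-1.062, 2.955, -0.0]
ft_force: [0.1, -0.4, 0.6]
finger_gap: -0.0001
finger_force: 0.0
```

```bash
python3 -m crank '[0,0,0.03,0,0,0, 0,0,0.03,0,0,0, 0,0,0,0,0,0]'; python3 -m crank '[0,0,0.03,0,0,0, 0,0,0.03,0,0,0, 0,0,0,0,0,0]'
```

```text
clock: 8.95
position: [0.5433, -0.2248, 0.0191]
tool_rot: [-1.061, 2.955, 0.0]
ft_force: [0.6, 1.2, 2.8]
finger_gap: 0.0002
finger_force: 1.5
clock: 9.25
position: [0.5433, -0.2248, 0.0161]
tool_rot: [-1.061, 2.955, -0.0]
ft_force: [-0.1, 1.6, 3.8]
finger_gap: 0.0002
finger_force: 2.4
```

```bash
python3 -m crank '[0,0,0.03,0,0,0, 0,0,0.03,0,0,0, 0,0,0,0,0,0]'; python3 -m crank '[0,0,0.03,0,0,0, 0,0,0,0,0,0]'
```

```text
clock: 9.55
position: [0.5437, -0.2249, 0.0153]
tool_rot: [-1.061, 2.953, -0.002]
ft_force: [-12.7, 6.7, 41.8]
finger_gap: 0.0001
finger_force: 20.7
clock: 9.75
position: [0.5438, -0.225, 0.015]
tool_rot: [-1.061, 2.953, -0.003]
ft_force: [-18.6, 8.7, 60.4]
finger_gap: -0.0001
finger_force: 30.1
```

The force jumped against the hard stop at 60 N, so the button is fully down. I'll retreat upwards and verify.

```bash
python3 -m crank '[0,0,-0.1,0,0,0, 0,0,-0.4,0,0,0, 0,0,-0.8,0,0,0, 0,0,-0.8,0,0,0, 0,0,-0.6,0,0,0]'
python3 -m crank '[0,0,0,0,0,0,0,0,0,0,0,0,0,0,0,0,0,0,0,0,0,0,0,0]'
python3 - <<'E'
from h import *
p=capture("top"); print(stripe(p,(245,160,45,50))); cv2.imwrite("pics/end.png",p["pixels"])
E
```

```text
clock: 10.25
position: [0.5431, -0.2251, 0.1488]
tool_rot: [-1.061, 2.954, -0.002]
ft_force: [-0.3, 0.1, 0.5]
finger_gap: 0.0002
finger_force: 0.0
clock: 10.65
position: [0.5422, -0.2246, 0.1452]
tool_rot: [-1.062, 2.957, 0.002]
ft_force: [0.5, 0.4, -0.2]
finger_gap: -0.0001
finger_force: 0.0
(np.float64(108.62781915707798), 87, array([-0.00484048,  0.01436013]), (np.float64(78.72770252734308), 1))
```

View pics/end.png

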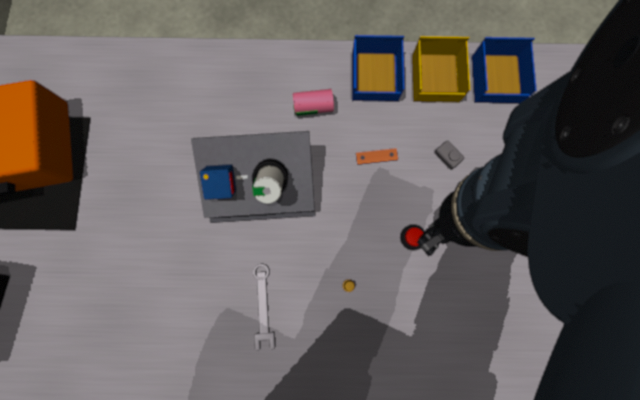

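The stripe bar at (258,190) points at the scanner, the loose parts have not moved, and the gripper is clear of the button at (413,237).

```bash
python3 -c "
from cell import finish_job
print(finish_job())"
```

```text
the job is handed in; nothing more can be done
None
```

I turned the cell so its stripe faces the scanner (measured within about 6° of square), left it standing home in the nest, then pressed the larger red button to its stop, released it, and handed the job in; the judge's result was not shown.

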